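# Fit the red board-support post into its spring-plunger holder

### The arm

A 6-joint arm with a two-finger parallel gripper is mounted at the origin on a cart in front of the work surface, level with it; the furniture and walls round the work are solid. World frame = base frame: x ahead of the robot, y to its left, z up, the work surface at z = 0. Lengths are in m, angles in rad, forces in N, time in s.
With the tool pointing down it reaches from about 0.275 to 0.725 m from the base axis. Payload 15.9 kg.
Tool frame: the origin (TCP) lies at the centre of the arm's flange, where the gripper is bolted on; the fingertips stand manip.tip_reach ahead of it and the grasp point (between the pads) lies 155 mm ahead of it (manip.tip_reach is the distance from the TCP to the fingertips, in m); z points along the fingers, y is the line along which they close (so a half turn about z gives the same grasp; the last joint's range is limited). The gripper opens to 85 mm and grips with 20 to 120 N. Pads are 22 mm wide; open, the fingers measure 114 mm over their backs; the gripper's body (76 mm by 85 mm) begins 54 mm behind the grasp point. The pads swing forward as they close: fully open they stand 13 mm farther back than shut.
Start: joints at [-1.131, 0.213, -0.034, 1.323, 0, 1.571], TCP at [0.213, -0.452, 0.405] pointing down, gripper open.
Joint ranges: [-2.98, 2.98], [-0.74, 1.72], [-1.14, 1.35], [-2.1, 2.04], [-1.57, 1.44], [-3.14, 3.14]. Speed limits (rad/s): [1.89, 1.89, 2.39, 2.57, 3.14, 3.14].

### API

Orientations are given as a 3x3 rotation matrix whose columns are the frame's x, y, z axes.
In Python, from rig import manip, read_camera gives the robot as it stands.
- The arm moves only by the tool arm_command, never from a script. Its argument "rows" is a list of rows, each a list of 7 numbers: the shift along the tool's x, y, z in mm, then the turn, a rotation vector about the tool's x, y, z in degrees, then the opening, from 0 (shut) to 1 (fully open). A call has 1 to 12 rows; each row is the pose to reach, as a shift and turn from the pose commanded when the call began, along the tool's axes at that moment; what a row does not reach only later rows make up. A row lasts 1/10 s, in which the tool goes at most 50 mm and 8.59 degrees, less where a joint would pass 70% of its speed; a pose out of reach is approached as far as the arm can. A call with a gripper value outside its range is refused whole. The fingers move at their own pace and stop on an object; "force" is the grip in N (left out, the last holds). Time passes only in rows, so rows that repeat a pose let the fingers close. It gives the time, the measured TCP pose, the force, the opening and the grip force at its end, in the units of the state.
- manip.state(): the state, without advancing time (a new reading comes with each control period).
- read_camera(name): name is "side" or "top"; returns a dict with "image" (480x640x3 uint8, red, green, blue), "range_z" (480x640 float32, m along the optical axis (not along the pixel's ray), 0 where there is no reading), "fx", "fy", "cx", "cy" (pixels), "cam_to_world" (4x4, takes a point from camera to world coordinates). Camera axes: x right, y up, looking along -z (the intrinsics and any distortion apply to the point x, -y, -z); pixel columns grow to the right and rows downward; lengths in m; the calibration is good to about 2 mm. A picture is of the moment at which its call begins.
- manip.hand_in(): hands the job in; it is judged then, once.
The state is a dict: "clock": time; "joints": joint angles; "qd": joint speeds; "joint_torque": joint torques, N m; "ee_pos": TCP position; "ee_rot": TCP orientation; "wrist_force": force on the tool from outside, world axes, zero at the start; "moment": the same for the moment, N m; "finger_gap": finger opening in m; "grip_force": force on a finger pad.
Only numpy, scipy, OpenCV 4.12 (cv2) and the standard library are available. Lean on these libraries where they do the work, as an engineer would, in place of code of your own. Each camera call takes 0.05 s, during which the arm holds its last target. There are 200 camera calls.

### The job

Draw the red-headed board-support post up out of the wooden storage block and slide it, foot first, down into the bore of the aluminium post holder: past the side spring plunger, which rides over the foot and grips the shaft, and on until its foot lightly presses in the sprung contact pad hidden below. The pad's height is not known, so feel for it: press it in a few millimetres without crushing it, let go and leave the post standing there upright, gripped by the plunger; disturb neither the blue post nor the other things on the bench.

Things in the scene. Friction and masses are not known exactly. Their poses are not given: they have to be found in the camera images.
- red_post: Loose board-support post with a red head, about 0.2 kg, stands in one of the two holes of the storage block. Origin: centre of the foot's end face; +z runs up the post. Steel shaft 12 mm in diameter from 9 to 75 mm above the foot, the lowest 9 mm taper down to 5 mm diameter; red cylindrical head 20 mm in diameter from 75 to 107 mm (grip it here), and a black slotted tip 12 x 14 mm wide from 107 to 116 mm. Round, so its yaw does not matter.
- blue_post: The same post with a blue head, in the storage block's other hole, 90 mm from the red one. It must stay there; its top stands 126 mm above the bench, so carry the red post round it, not through it.
- rack: Fixed wooden storage block 56 x 150 x 40 mm (x, y, z), origin at the centre of its underside. Two blind holes, 14 mm wide and 30 mm deep, at its y = -45 and +45 mm; the posts' feet stand 10 mm above the bench.
- holder: Fixed aluminium post holder: a block 44 x 44 x 58 mm (x, y, z) with screwed ears to 86 mm along x, origin at the centre of its underside; a vertical bore 14 mm in diameter with a 3 mm lead-in chamfer runs down its centre, its mouth 58 mm above the bench. The spring plunger's brass barrel sticks out of its +y side, 46 mm above the bench, to 53 mm from the centre.
- holder_mouth (a point): Centre of the holder's bore mouth, 58 mm above the bench; z points up, along the bore. A wall shelf overhangs the bench behind it: front edge at about x = 0.58, underside 0.54 m above the bench; keep the wrist in front of or below it (leaning the tool back a little towards the robot helps).
- plunger (a joint): Travel (m) of the brass spring plunger, 12 mm below the mouth: 0 with the bore empty, when its round nose reaches to 2.5 mm from the bore's axis; it is pushed out some 2 mm by a shaft in the bore. Its spring gives 6.4 N at rest plus 0.8 N per mm; it resists the foot's entry, then drags on the sliding shaft with a friction of some newtons and holds it where it is left.
- pad (a joint): Travel (m) of the sprung brass contact pad in the bottom of the bore: 0 untouched, grows as the post presses it down; end of travel 9 mm, over 6 mm would crush it. Spring 3 N per mm. Its untouched height is set anew each time inside the holder: 28 to 44 mm below the mouth, neither visible nor told. If pressed harder than the plunger can hold, the post rises a little on release.
- tape_roll: Roll of black tape, 68 mm across, 18 mm high; bystander on the bench, origin at the centre of its underside. Leave it alone.
- spool_d: Small black-flanged wire spool, 44 mm across, 28 mm high; bystander on the bench, origin at the centre of its underside. Leave it alone.
- flux_jar: Small cream jar with black lid, 45 mm across, 47 mm high; bystander on the bench, origin at the centre of its underside. Leave it alone.
- side_cutters: Red-handled side cutters, 49 x 122 x 11 mm; bystander on the bench, origin at the centre of its underside. Leave it alone.
- multimeter: Blue multimeter lying flat, 88 x 185 x 47 mm; bystander on the bench, origin at the centre of its underside. Leave it alone.
- glue_tube: Yellow glue tube, 34 x 98 x 22 mm; bystander on the bench, origin at the centre of its underside. Leave it alone.
Not all that is in view belongs to the job. Leave any turquoise look-alike of the red_post alone.

How it is judged:
By the outcome, as a careful person would: the job done as asked, in the order asked, and still so for the second after the job is handed in, with the robot touching nothing.
It also fails if it takes over 64 s, if anything falls off the work surface, if the arm or the gripper's body presses on something with over 40 N, if the wrist force passes 120 N, or if a joint passes its speed limit or range.

## Working session

There is one attempt and no reset: what is moved stays moved. The work goes in short steps, Python scripts to look and compute and a tool call to move; the robot and the scene stay as the last step left them, time stands still between calls to the robot, and variables do not carry over. Pictures are saved under pics/ and viewed, at most 10 in all, crops included, and the job is handed in when it is done.

Besides the shell and the picture viewer there is one more tool, called as name([rows], argument=value, ...), one row to a line, values as JSON. arm_command: Moves the arm, as the interface text tells. Its arguments: {"type":"object","properties":{"rows":{"type":"array"},"force":{"type":"number"}},"required":["rows"]}

```bash
ls; mkdir -p pics; python3 - <<'E'
from rig import manip, read_camera
import cv2, numpy as np
for n in("side","top"):
    c=read_camera(n); cv2.imwrite(f"pics/{n}0.png",c["image"][:,:,::-1]); np.savez(f"{n}0.npz",**c)
    print(n,c["fx"],c["fy"],c["cx"],c["cy"],c.keys()); print(np.round(c["cam_to_world"],3))
print(manip.state(), manip.tip_reach)
E
```

```text
pics
side 443.2897649725498 443.2897649725498 326.14157854075154 233.32016383213934 dict_keys(['image', 'range_z', 'fx', 'fy', 'cx', 'cy', 'cam_to_world'])
[[ 0.922  0.17  -0.348  0.227]
 [-0.387  0.41  -0.826 -0.861]
 [ 0.002  0.896  0.444  0.521]
 [ 0.     0.     0.     1.   ]]
top 518.7648851936166 518.7648851936166 317.80323573756453 239.0866897477586 dict_keys(['image', 'range_z', 'fx', 'fy', 'cx', 'cy', 'cam_to_world'])
[[ 0.009  0.995 -0.104  0.439]
 [-0.999  0.013  0.035  0.016]
 [ 0.037  0.104  0.994  1.31 ]
 [ 0.     0.     0.     1.   ]]
{'clock': 0.1, 'joints': array([-1.13099151e+00,  2.13316670e-01, -3.49601668e-02,  1.32351806e+00,
       -1.49255118e-06,  1.57084345e+00]), 'qd': array([-2.75176839e-05, -1.18349412e-03,  1.46801380e-03, -2.78586164e-03,
       -4.59322799e-04,  6.33804800e-04]), 'joint_torque': array([-6.60283713e-04, -6.87249112e+01,  4.87806273e+01,  1.21967631e-02,
       -8.97374071e-05, -3.40931038e-06]), 'ee_pos': array([ 0.2128268 , -0.45230179,  0.40427507]), 'ee_rot': array([[ 9.04854841e-01,  4.25720020e-01, -4.26502921e-04],
       [ 4.25720234e-01, -9.04854390e-01,  9.02901956e-04],
       [-1.53960131e-06, -9.98566129e-04, -9.99999501e-01]]), 'wrist_force': array([ 0.03683194, -0.30768227, -0.17978918]), 'moment': array([-0.04975563, -0.01270635, -0.00144176]), 'grip_force': 0.0, 'finger_gap': 0.08475247101365337} 0.1734
```

View pics/top0.png

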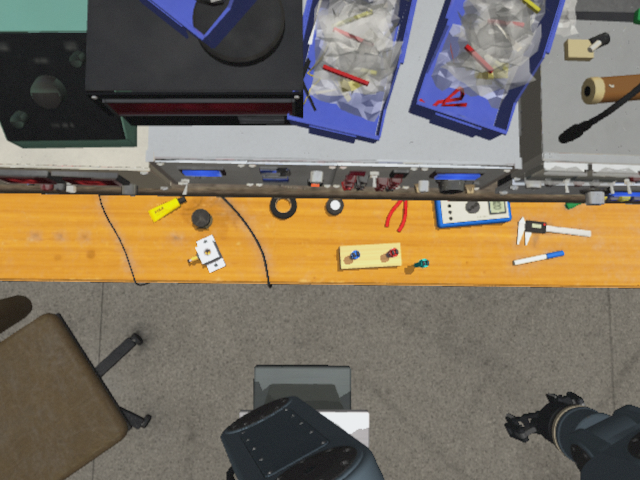

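View pics/side0.png

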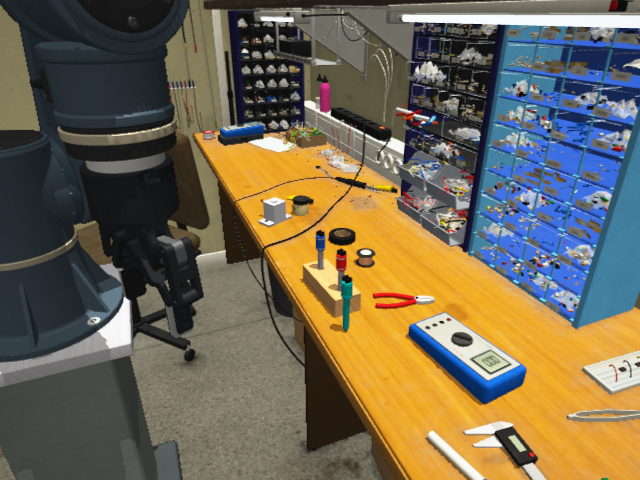

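The top view shows red head at about (392,252), blue (354,255), turquoise decoy (422,264) and holder (208,253). In the side view, red is at (341,258), blue (320,240), turquoise (347,290) and the holder (275,208).

```bash
cat > h.py <<'E'
import numpy as np, cv2
from rig import manip, read_camera
def cloud(c):
    v,u=np.mgrid[:480,:640]; z=c["range_z"]
    P=np.stack([(u-c["cx"])/c["fx"]*z,-(v-c["cy"])/c["fy"]*z,-z,np.ones_like(z)],-1)
    return (P@c["cam_to_world"].T)[...,:3]
def proj(c,p):
    q=np.linalg.inv(c["cam_to_world"])@np.append(p,1)
    return np.array([c["cx"]+c["fx"]*q[0]/-q[2], c["cy"]-c["fy"]*q[1]/-q[2]])
def ray(c,u,v):
    d=c["cam_to_world"][:3,:3]@np.array([(u-c["cx"])/c["fx"],-(v-c["cy"])/c["fy"],-1]); return c["cam_to_world"][:3,3],d
def tri(obs):
    A=np.zeros((3,3));b=np.zeros(3)
    for o,d in obs:
        d=d/np.linalg.norm(d);M=np.eye(3)-np.outer(d,d);A+=M;b+=M@o
    p=np.linalg.solve(A,b); return p,[np.linalg.norm(np.cross(p-o,d/np.linalg.norm(d)))*1e3 for o,d in obs]
E
python3 - <<'E'
from h import *
T,S=[dict(np.load(f"{n}0.npz")) for n in("top","side")]
np.set_printoptions(precision=4,suppress=True)
boxes={"T":(T,(335,235,435,275)),"S":(S,(300,225,365,340))}
for k,(c,(a,b,e,f)) in boxes.items():
    hsv=cv2.cvtColor(c["image"],cv2.COLOR_RGB2HSV).astype(int);H,Sa,V=hsv[...,0],hsv[...,1],hsv[...,2]
    X=cloud(c)
    for n,m in(("red",((H<6)|(H>172))&(Sa>150)&(V>60)),("blue",(H>103)&(H<125)&(Sa>130)),("turq",(H>78)&(H<98)&(Sa>120))):
        M=np.zeros_like(m);M[b:f,a:e]=m[b:f,a:e]; vv,uu=np.nonzero(M); p=X[M];p=p[p[:,2]>0.02]
        print(k,n,M.sum(),uu.mean(),vv.mean(),(uu.min(),uu.max(),vv.min(),vv.max()),"med",np.median(p,0),"zmax",p[:,2].max())
for n,c,(a,b,e,f) in(("T",T,(185,232,232,275)),("S",S,(250,190,320,235))):
    X=cloud(c)[b:f,a:e]; I=c["image"][b:f,a:e]; m=(X[...,2]>.05)&(X[...,2]<.066)
    print(n,"holder top",m.sum(),X[m].mean(0),X[m].min(0),X[m].max(0))
    vv,uu=np.nonzero(m); r=cv2.minAreaRect((X[m][:,:2]*1e3).astype(np.float32)); print(r, uu.mean()+a,vv.mean()+b)
a=cv2.resize(T["image"][230:280,185:235],(400,400),interpolation=2)
b=cv2.resize(T["image"][235:285,350:400],(400,400),interpolation=2)
d=cv2.resize(S["image"][190:227,250:300],(400,296),interpolation=2);d=np.vstack([d,np.zeros((4,400,3),np.uint8)])
e=cv2.resize(S["image"][225:300,290:390],(400,300),interpolation=2)
o=np.vstack([np.hstack([a,b])[:,:800],np.hstack([d,e])]);o=cv2.resize(o,(685,600))
cv2.imwrite("pics/crop.png",o[:,:,::-1])
E
```

```text
T red 27 393.14814814814815 252.22222222222223 (np.int64(390), np.int64(396), np.int64(249), np.int64(255)) med [ 0.5357 -0.2012  0.1178] zmax 1.3099177192549853
T blue 23 355.2608695652174 254.43478260869566 (np.int64(352), np.int64(358), np.int64(251), np.int64(258)) med [ 0.5278 -0.1132  0.1182] zmax 0.12946000254927825
T turq 58 421.48275862068965 263.2758620689655 (np.int64(415), np.int64(427), np.int64(259), np.int64(266)) med [ 0.5111 -0.2717  0.1067] zmax 0.12280971078791558
S red 123 340.8780487804878 262.0731707317073 (np.int64(337), np.int64(345), np.int64(254), np.int64(271)) med [ 0.5307 -0.2102  0.1045] zmax 0.5205999530223269
S blue 107 319.5607476635514 241.7196261682243 (np.int64(316), np.int64(324), np.int64(234), np.int64(250)) med [ 0.5243 -0.1201  0.1063] zmax 0.5205999530223269
S turq 354 345.82485875706215 300.97457627118644 (np.int64(341), np.int64(351), np.int64(280), np.int64(330)) med [ 0.5082 -0.2823  0.0816] zmax 0.5205999530223269
T holder top 362 [0.5333 0.2409 0.0573] [0.5061 0.2112 0.05  ] [0.5621 0.2861 0.0657]
((528.8531494140625, 251.9180908203125), (44.347938537597656, 75.00899505615234), 25.250686645507812) 205.6022099447514 252.7292817679558
S holder top 163 [0.5318 0.2348 0.0563] [0.505  0.2089 0.0501] [0.563  0.2812 0.0597]
((526.7249755859375, 248.6362762451172), (47.57107162475586, 71.98223114013672), 28.000642776489258) 273.70552147239266 202.45398773006136
```

View pics/crop.png

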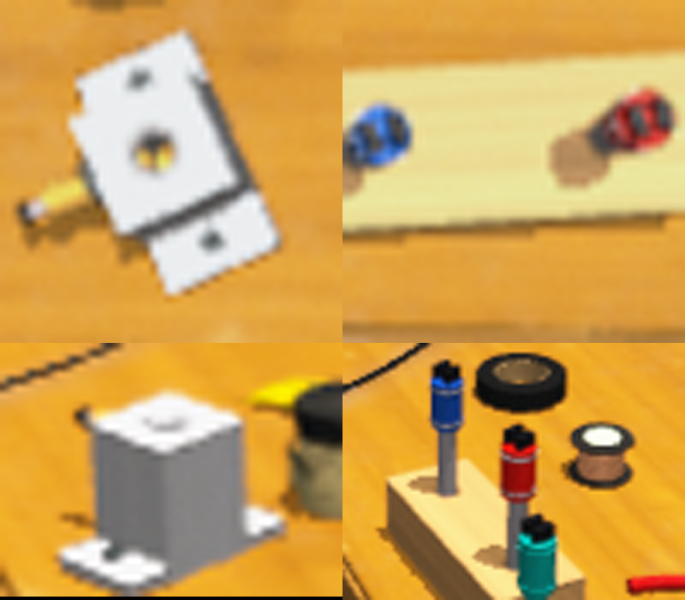

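The crops show the bore at top px (207.0,251.4) and side px (274.0,201.3). The red post's tip is at top px (394.1,251.3) and side px (340.7,250.4); the post stands right beside the turquoise one.

```bash
python3 - <<'E'
from h import *
T,S=[dict(np.load(f"{n}0.npz")) for n in("top","side")]
np.set_printoptions(precision=4,suppress=True)
for n,t,s in(("bore",(207,251.4),(274,201.3)),("redtip",(394.1,251.3),(340.7,250.4))):
    print(n,tri([ray(T,*t),ray(S,*s)]))
def at(c,uv,z):
    o,d=ray(c,*uv); return o+d*(z-o[2])/d[2]
for uv,z in(((207,251.4),.058),((394.1,251.3),.126)): print(at(T,uv,z))
for uv,z in(((274,201.3),.058),((340.7,250.4),.126)): print(at(S,uv,z))
# hole in the rack / blue tip / turquoise, top of jar, others within 0.15 m
X=cloud(T)
# rack top
m=(X[...,2]>.034)&(X[...,2]<.046);m[:235]=0;m[280:]=0;m[:,:330]=0;m[:,415:]=0
r=cv2.minAreaRect((X[m][:,:2]*1e3).astype(np.float32));print("rack",r)
X=cloud(S);m=(X[...,2]>.034)&(X[...,2]<.046);m[:250]=0;m[320:]=0;m[:,:295]=0;m[:,365:]=0
r=cv2.minAreaRect((X[m][:,:2]*1e3).astype(np.float32));print("rackS",r)
# holder corner edges
for c,(a,b,e,f) in((T,(185,232,232,275)),(S,(250,190,320,235))):
    X=cloud(c)[b:f,a:e];I=c["image"][b:f,a:e].astype(int)
    m=(X[...,2]>.052)&(X[...,2]<.062)&(np.ptp(I,2)<30)&(I.min(2)>150)
    n,l,st,ce=cv2.connectedComponentsWithStats(m.astype(np.uint8));k=1+st[1:,4].argmax()
    q=(X[l==k][:,:2]*1e3).astype(np.float32);print("htop",len(q),cv2.minAreaRect(q),q.mean(0))
E
```

```text
bore (array([0.5351, 0.2379, 0.0581]), [np.float64(1.4020782625060877), np.float64(1.402078262506142)])
redtip (array([ 0.5353, -0.2019,  0.1254]), [np.float64(1.34572929243389), np.float64(1.345729292433874)])
[0.5365 0.2375 0.058 ]
[ 0.5365 -0.2023  0.126 ]
[0.5338 0.2384 0.058 ]
[ 0.5335 -0.2027  0.126 ]
rack ((532.0796508789062, -158.11720275878906), (56.12680435180664, 150.64309692382812), 3.8006906509399414)
rackS ((532.93798828125, -182.36416625976562), (61.96588134765625, 200.6855010986328), 2.2152841091156006)
htop 287 ((535.5651245117188, 237.7277069091797), (44.298370361328125, 43.62732696533203), 25.28024673461914) [535.298  237.6781]
htop 99 ((533.4710083007812, 237.24615478515625), (44.11945343017578, 45.07159423828125), 27.143451690673828) [533.3577 237.8604]
```

```bash
cat >> h.py <<'E'
from scipy.spatial.transform import Rotation as R
np.set_printoptions(precision=4,suppress=True)
def goal(g,az,lean,s):
    "tool pose with the grasp point at g, arm azimuth az, lean back, y = s*tangential"
    a,L=np.radians(az),np.radians(lean)
    z=np.array([np.sin(L)*np.cos(a),np.sin(L)*np.sin(a),-np.cos(L)]);y=s*np.array([-np.sin(a),np.cos(a),0])
    return np.array(g)-.155*z, np.column_stack([np.cross(y,z),y,z])
def delta(g,az,lean,s=1):
    st=manip.state();p,Rg=goal(g,az,lean,s);E=st["ee_rot"]
    return np.r_[E.T@(p-st["ee_pos"])*1e3, R.from_matrix(E.T@Rg).as_rotvec(degrees=True)]
def show():
    st=manip.state();E=st["ee_rot"]
    print("t",st["clock"],"j",st["joints"],"grasp",st["ee_pos"]+.155*E[:,2],"z",E[:,2],"y",E[:,1],"F",st["wrist_force"],"M",st["moment"],"gap",st["finger_gap"],st["grip_force"])
    return st
E
echo ok
```

```text
ok
```

arm_command([
  [0,0,0,0,0,8,1],
  [0,0,0,0,0,8,1],
])

```text
clock: 0.3
ee_pos: [0.2128, -0.4524, 0.4044]
ee_rot: [[0.956, 0.293, -0.0], [0.293, -0.956, 0.001], [-0.0, -0.001, -1.0]]
wrist_force: [0.5, 1.1, -0.0]
finger_gap: 0.0859
grip_force: 0.0
```

```bash
python3 - <<'E'
from h import *
show()
for s in(1,-1): print(s,delta([.535,-.203,.175],-20.8,10,s))
E
```

```text
t 0.3 j [-1.131   0.2132 -0.0347  1.3235 -0.      1.7132] grasp [ 0.2128 -0.4523  0.2494] z [-0.0003  0.0005 -1.    ] y [ 0.293  -0.9561 -0.0006] F [ 0.5282  1.1379 -0.0303] M [-0.0786 -0.0231  0.0266] gap 0.08588725963142095 0.0
1 [ 359.8397 -160.4704   76.8614  -12.4194   -4.2888 -141.7052]
-1 [ 359.8397 -160.4704   76.8614   -3.3326    9.6503   37.7392]
```

arm_command([
  [20,-8,0,0,0,-8,0.6],
  [50,-20,5,0,0,-16,0.6],
  [85,-36,10,0,0,-24,0.6],
  [120,-52,14,0,0,-32,0.6],
  [155,-68,18,0,0,-40,0.6],
  [190,-84,22,0,0,-48,0.6],
  [225,-100,26,0,0,-56,0.6],
  [260,-114,30,0,0,-64,0.6],
  [290,-128,34,0,0,-72,0.6],
  [315,-140,38,0,0,-80,0.6],
  [330,-147,40,0,0,-88,0.6],
  [340,-150,40,0,0,-96,0.6],
])

```text
clock: 1.5
ee_pos: [0.4941, -0.2073, 0.3641]
ee_rot: [[-0.404, 0.915, -0.001], [0.915, 0.404, 0.001], [0.001, -0.001, -1.0]]
wrist_force: [-0.0, -0.6, 0.7]
finger_gap: 0.0513
grip_force: 0.0
```

```bash
python3 - <<'E'
from h import *
show()
print(delta([.535,-.203,.175],-20.8,10))
E
```

```text
t 1.5 j [-0.3973  0.2974 -0.0263  1.2481  0.0002  0.7571] grasp [ 0.494  -0.2072  0.2091] z [-0.0009  0.0005 -1.    ] y [ 0.9146  0.4044 -0.0006] F [-0.0407 -0.6135  0.6843] M [0.0104 0.0102 0.0018] gap 0.051338362012012036 0.0
[  6.3108  20.0293  36.4374  -3.9697  -9.5319 -45.2274]
```

arm_command([
  [1,4,6,-0.7,-1.6,-7.5,0.6],
  [2,8,12,-1.3,-3.2,-15,0.6],
  [3,12,18,-2,-4.8,-22.5,0.6],
  [4,15,24,-2.6,-6.4,-30,0.6],
  [5,18,30,-3.3,-8,-37.5,0.6],
  [6.3,20,36.4,-4,-9.5,-45.2,0.6],
  [6.3,20,36.4,-4,-9.5,-45.2,0.6],
  [6.3,20,36.4,-4,-9.5,-45.2,0.6],
])

```text
clock: 2.3
ee_pos: [0.509, -0.1949, 0.3284]
ee_rot: [[-0.916, 0.368, 0.161], [0.363, 0.93, -0.063], [-0.173, 0.001, -0.985]]
wrist_force: [1.1, 0.3, 0.1]
finger_gap: 0.0512
grip_force: 0.0
```

```bash
python3 - <<'E'
from h import *
show()
print(delta([.535,-.203,.101],-20.8,10))
o=[]
for n in("side","top"):
    c=read_camera(n)
    b=(290,190,410,310) if n=="side" else (345,200,435,290)
    o.append(cv2.resize(c["image"][b[1]:b[3],b[0]:b[2]],(400,400),interpolation=2))
cv2.imwrite("pics/pre.png",np.hstack(o)[:,:,::-1])
E
```

```text
t 2.3 j [-0.3653  0.2349 -0.2122  0.9496 -0.0015  0.0115] grasp [ 0.534  -0.2047  0.1757] z [ 0.1613 -0.0633 -0.9849] y [0.368  0.9298 0.0005] F [1.1027 0.3256 0.0615] M [ 0.066   0.1343 -0.007 ] gap 0.05116996453524127 0.0
[12.7158  1.6198 73.6439 -0.1081 -0.0234 -0.7878]
```

View pics/pre.png

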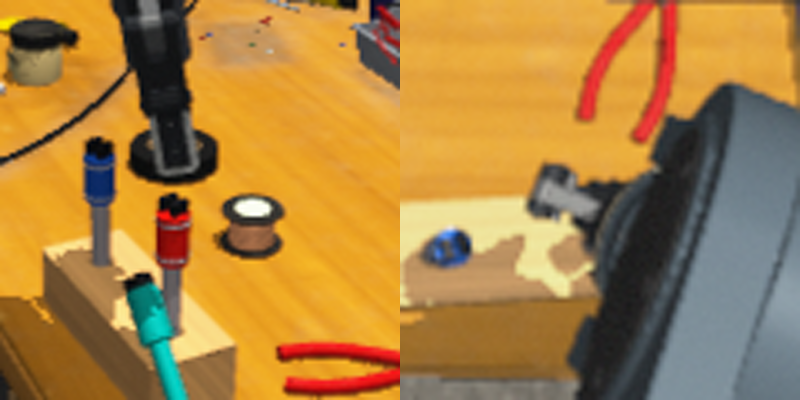

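Right above red, as intended: fingertips at crop (175,170), red tip at (173,200). But the turquoise post now leans. I'll check whether it is falling by itself.

```bash
python3 - <<'E'
from h import *
S0=dict(np.load("side0.npz"));cs=[S0,read_camera("side"),read_camera("side"),read_camera("side")]
for c in cs:
    hsv=cv2.cvtColor(c["image"],cv2.COLOR_RGB2HSV).astype(int);H,Sa=hsv[...,0],hsv[...,1]
    M=(H>78)&(H<98)&(Sa>120);M[:225]=0;M[340:]=0;M[:,:300]=0;M[:,370:]=0
    X=cloud(c)[M];z=X[:,2];ok=(z<.2);X=X[ok];z=z[ok]
    print(M.sum(),np.median(X[z>np.quantile(z,.8)],0),np.median(X[z<np.quantile(z,.2)],0))
cv2.imwrite("pics/side2.png",np.hstack([cv2.resize(c["image"][220:345,290:390],(320,400),interpolation=2) for c in (cs[0],cs[3])])[:,:,::-1])
E
```

```text
354 [ 0.5077 -0.2834  0.1064] [ 0.5086 -0.2812  0.0233]
401 [ 0.513  -0.2151  0.0751] [ 0.5149 -0.2746  0.0166]
402 [ 0.5132 -0.2146  0.0753] [ 0.5147 -0.2752  0.0168]
402 [ 0.5127 -0.2157  0.0748] [ 0.5149 -0.2746  0.0162]
```

View pics/side2.png

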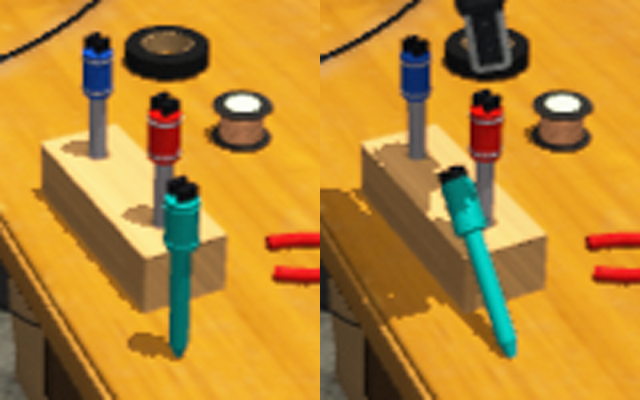

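The turquoise post toppled onto the rack by itself: no force was measured and the gripper was always over 60 mm above it. It now rests with its head at about (0.513,-0.215,0.075), beside the red shaft. I'll turn the closing direction and grip higher so the fingers miss it.

```bash
python3 - <<'E'
from h import *
show()
print(delta([.535,-.203,.178],15,10))
T=read_camera("side");X=cloud(T)[225:300,315:350];m=(X[...,2]>.078)&(X[...,2]<.14)&(X[...,0]<.6)
I=T["image"][225:300,315:350]
H=cv2.cvtColor(I,cv2.COLOR_RGB2HSV)
red=m&((H[...,0]<6)|(H[...,0]>172))&(H[...,1]>150);v,u=np.nonzero(red);print("red px",u.mean()+315,v.mean()+225,X[red].mean(0))
low=(X[...,2]>.05)&(X[...,2]<.1)&(X[...,0]<.525)&(X[...,1]<-.15);print(X[low].min(0),X[low].max(0))
E
```

```text
t 2.55 j [-0.3653  0.235  -0.2119  0.9487 -0.0013  0.0106] grasp [ 0.5345 -0.2049  0.1759] z [ 0.1623 -0.0634 -0.9847] y [0.3672 0.9302 0.0006] F [-0.6851  0.5188  0.7479] M [0.083  0.1153 0.0425] gap 0.051057230820062804 0.0
[ -5.4589 -14.0209  -1.2417  -6.3244   0.045  -35.9896]
red px 341.00735294117646 260.8235294117647 [ 0.533  -0.206   0.1055]
[ 0.5048 -0.2412  0.0501] [ 0.5248 -0.1981  0.0849]
```

arm_command([
  [-1,-2.4,-0.2,-1.1,0,-6,0.6],
  [-2,-4.8,-0.4,-2.1,0,-12,0.6],
  [-3,-7.2,-0.6,-3.2,0,-18,0.6],
  [-4,-9.6,-0.8,-4.2,0,-24,0.6],
  [-5,-12,-1,-5.3,0,-30,0.6],
  [-5.5,-14,-1.2,-6.3,0,-36,0.6],
  [-5.5,-14,-1.2,-6.3,0,-36,0.6],
  [-5.5,-14,-1.2,-6.3,0,-36,0.6],
])

```text
clock: 3.4
ee_pos: [0.509, -0.2099, 0.3304]
ee_rot: [[-0.952, -0.256, 0.168], [-0.253, 0.967, 0.044], [-0.174, -0.001, -0.985]]
wrist_force: [0.0, -0.1, -0.3]
finger_gap: 0.0512
grip_force: 0.0
```

```bash
python3 - <<'E'
from h import *
show()
print(delta([.535,-.203,.109],15,10))
E
```

```text
t 3.4 j [-0.4193  0.2645 -0.166   1.0031  0.1091 -0.6712] grasp [ 0.5351 -0.2031  0.1778] z [ 0.1685  0.0441 -0.9847] y [-0.2564  0.9666 -0.0006] F [ 0.049  -0.1121 -0.3184] M [-0.0433  0.2524 -0.0078] gap 0.05124906413024196 0.0
[11.9772 -0.0079 67.6991 -0.0588  0.0282 -0.1328]
```

arm_command([
  [2,0,12,0,0,0,0.6],
  [4.5,0,26,0,0,0,0.6],
  [7,0,40,0,0,0,0.6],
  [9,0,52,0,0,0,0.6],
  [11,0,62,0,0,0,0.6],
  [12,0,67.7,0,0,0,0.6],
  [12,0,67.7,0,0,0,0.6],
  [12,0,67.7,0,0,0,0.6],
])

```text
clock: 4.2
ee_pos: [0.5091, -0.21, 0.262]
ee_rot: [[-0.951, -0.26, 0.169], [-0.256, 0.966, 0.044], [-0.175, -0.001, -0.985]]
wrist_force: [0.6, 0.1, -0.0]
finger_gap: 0.0513
grip_force: 0.0
```

```bash
python3 - <<'E'
from h import *
show()
c=read_camera("side");cv2.imwrite("pics/g.png",cv2.resize(c["image"][200:350,270:420],(600,600),interpolation=2)[:,:,::-1])
E
```

```text
t 4.2 j [-0.4194  0.3124 -0.2832  0.8378  0.1095 -0.6747] grasp [ 0.5352 -0.2031  0.1093] z [ 0.1688  0.0444 -0.9846] y [-0.2598  0.9657 -0.001 ] F [ 0.5717  0.053  -0.0257] M [-0.0463  0.1524 -0.0251] gap 0.05133230194297319 0.0
```

View pics/g.png

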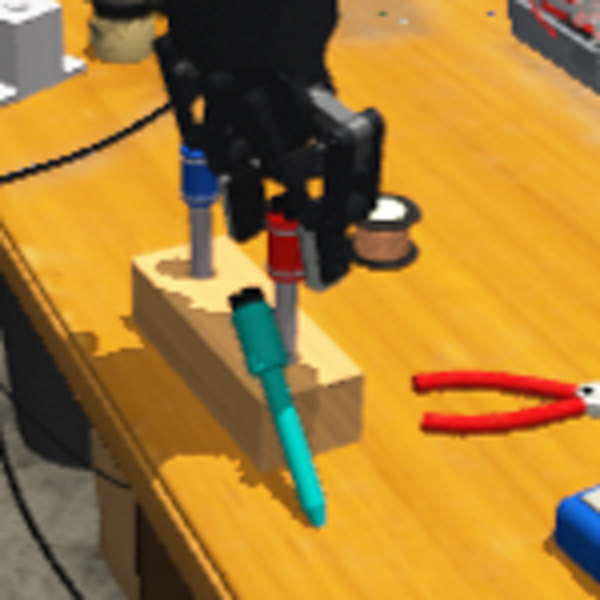

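The fingers straddle the red head (crop (285,245)) and clear the turquoise tip at (243,298). I'll close the gripper.

arm_command([
  [0,0,0,0,0,0,0.1],
  [0,0,0,0,0,0,0.1],
  [0,0,0,0,0,0,0.1],
  [0,0,0,0,0,0,0.1],
  [0,0,0,0,0,0,0.1],
  [0,0,0,0,0,0,0.1],
  [0,0,0,0,0,0,0.1],
], force=60)

```text
clock: 4.95
ee_pos: [0.5091, -0.21, 0.2621]
ee_rot: [[-0.951, -0.26, 0.169], [-0.256, 0.966, 0.044], [-0.175, -0.001, -0.985]]
wrist_force: [-0.7, 0.1, 6.0]
finger_gap: 0.018
grip_force: 58.5
```

```bash
python3 - <<'E'
from h import *
st=show(); E=st["ee_rot"]; print("up 100 in tool",E.T@[0,0,100])
E
```

```text
t 4.95 j [-0.4194  0.3122 -0.2832  0.8375  0.1097 -0.6749] grasp [ 0.5354 -0.2031  0.1095] z [ 0.1693  0.0443 -0.9846] y [-0.26    0.9656 -0.0012] F [-0.6611  0.0922  6.0061] M [0.0952 0.0171 0.0252] gap 0.017952070679374127 58.45125496387482
up 100 in tool [-17.5013  -0.1225 -98.4565]
```

arm_command([
  [-0.9,0,-5,0,0,0,0.1],
  [-2.1,0,-12,0,0,0,0.1],
  [-3.6,0,-20,0,0,0,0.1],
  [-5.3,0,-30,0,0,0,0.1],
  [-7.1,0,-40,0,0,0,0.1],
  [-8.9,0,-50,0,0,0,0.1],
  [-10.7,0,-60,0,0,0,0.1],
  [-12.5,0,-70,0,0,0,0.1],
  [-14.2,0,-80,0,0,0,0.1],
  [-16,0,-90,0,0,0,0.1],
  [-17.5,0,-98.5,0,0,0,0.1],
  [-17.5,0,-98.5,0,0,0,0.1],
])

```text
clock: 6.15
ee_pos: [0.5093, -0.2099, 0.3631]
ee_rot: [[-0.951, -0.26, 0.17], [-0.256, 0.966, 0.044], [-0.176, -0.002, -0.984]]
wrist_force: [0.8, 0.6, -1.8]
finger_gap: 0.0184
grip_force: 58.6
```

```bash
python3 - <<'E'
from h import *
st=show();E=st["ee_rot"]
print("back",delta([.42,-.203,.21],15,10),"left",E.T@[0,440,0],E.T@[-115,0,0])
o=[]
for n,b in(("side",(260,140,420,300)),("top",(300,190,440,330))):
    c=read_camera(n);np.savez(f"lift_{n}.npz",**c);o.append(cv2.resize(c["image"][b[1]:b[3],b[0]:b[2]],(400,400),interpolation=2))
cv2.imwrite("pics/lift.png",np.hstack(o)[:,:,::-1])
E
```

```text
t 6.15 j [-0.4192  0.2493 -0.1022  1.0805  0.1095 -0.6747] grasp [ 0.5357 -0.2031  0.2105] z [ 0.1701  0.0439 -0.9844] y [-0.26    0.9656 -0.0019] F [ 0.7531  0.6377 -1.7863] M [-0.03    0.2718  0.0417] gap 0.01837611596733927 58.63395810127258
back [109.6661  29.9486 -19.2067  -0.0951   0.1193   0.0856] left [-112.7447  424.8717   19.3038] [109.3089  29.8954 -19.5662]
```

View pics/lift.png

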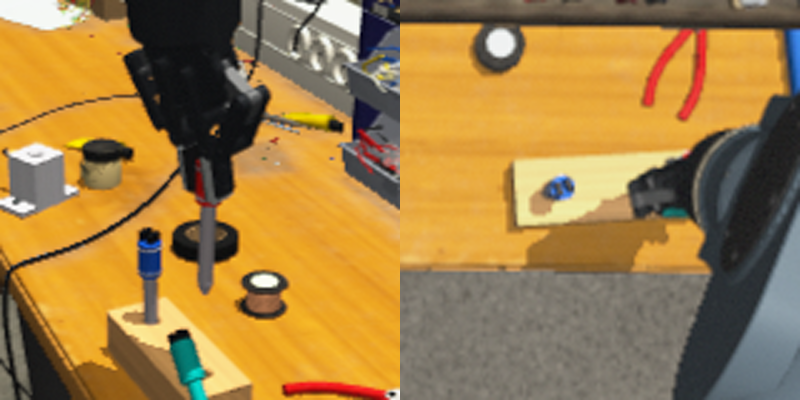

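The red post hangs straight in the grip with its foot at crop (206,290). Blue and the rack are undisturbed, and turquoise is where it was. I'll carry it round in front of blue.

arm_command([
  [22,6,-4,0,0,0,0.1],
  [49,13.5,-9,0,0,0,0.1],
  [76.5,21,-14,0,0,0,0.1],
  [98,27,-18,0,0,0,0.1],
  [109,30,-19.6,0,0,0,0.1],
  [106,43,-19,0,0,0,0.1],
  [98,73,-17.7,0,0,0,0.1],
  [89,107,-16,0,0,0,0.1],
  [80,141,-14.6,0,0,0,0.1],
  [71,175,-13,0,0,0,0.1],
  [62,209,-11.5,0,0,0,0.1],
  [53,243,-10,0,0,0,0.1],
])

```text
clock: 7.45
ee_pos: [0.3938, 0.0128, 0.3621]
ee_rot: [[-0.951, -0.26, 0.169], [-0.256, 0.966, 0.045], [-0.175, -0.001, -0.985]]
wrist_force: [0.9, -0.9, -2.5]
finger_gap: 0.018
grip_force: 58.9
```

```bash
python3 - <<'E'
from h import *
st=show();E=st["ee_rot"]
print(delta([.43,.18,.2],15,10),delta([.535,.238,.185],15,10))
E
```

```text
t 7.45 j [ 0.0174 -0.0879 -0.4772  1.0109  0.042  -0.2423] grasp [0.42   0.0198 0.2095] z [ 0.1688  0.045  -0.9846] y [-0.2602  0.9656 -0.0005] F [ 0.9051 -0.8765 -2.5148] M [-0.0297  0.1963 -0.0196] gap 0.01798803987263262 58.94441485404968
[-49.092  152.0287  18.2389  -0.015    0.0623   0.0863] [-161.1574  180.7167   53.3438   -0.015     0.0623    0.0863]
```

arm_command([
  [-8,25,3,0,0,0,0.1],
  [-18,57,7,0,0,0,0.1],
  [-29,90,11,0,0,0,0.1],
  [-40,123,15,0,0,0,0.1],
  [-55,148,19,0,0,0,0.1],
  [-78,160,26,0,0,0,0.1],
  [-103,166,34,0,0,0,0.1],
  [-128,172,42,0,0,0,0.1],
  [-148,177,49,0,0,0,0.1],
  [-161,181,53.3,0,0,0,0.1],
  [-161,181,53.3,0,0,0,0.1],
  [-161,181,53.3,0,0,0,0.1],
])

```text
clock: 8.65
ee_pos: [0.5084, 0.2297, 0.337]
ee_rot: [[-0.951, -0.26, 0.168], [-0.257, 0.965, 0.044], [-0.173, -0.001, -0.985]]
wrist_force: [-0.7, -0.6, -3.0]
finger_gap: 0.0178
grip_force: 59.0
```

```bash
python3 - <<'E'
from h import *
st=show();E=st["ee_rot"];print("down10",E.T@[0,0,-10])
o=[]
for n,b in(("side",(240,140,320,220)),("top",(180,215,240,275))):
    c=read_camera(n);np.savez(f"ins_{n}.npz",**c);o.append(cv2.resize(c["image"][b[1]:b[3],b[0]:b[2]],(400,400),interpolation=2))
    print(n,"mouth px",proj(c,[.535,.238,.058]),"foot expected",proj(c,[.535,.238,.086]))
cv2.imwrite("pics/ins.png",np.hstack(o)[:,:,::-1])
E
```

```text
t 8.65 j [ 0.4319  0.257  -0.1606  0.9816 -0.0298  0.1658] grasp [0.5344 0.2366 0.1844] z [ 0.1675  0.0444 -0.9849] y [-0.2605  0.9655 -0.0008] F [-0.6894 -0.5712 -3.0243] M [-0.1205  0.162   0.0075] gap 0.01777312318979911 59.0427964925766
down10 [1.733  0.0077 9.8487]
side mouth px [274.462  201.2888] foot expected [273.9521 191.7474]
top mouth px [206.7852 252.0088] foot expected [204.6861 251.0697]
```

View pics/ins.png

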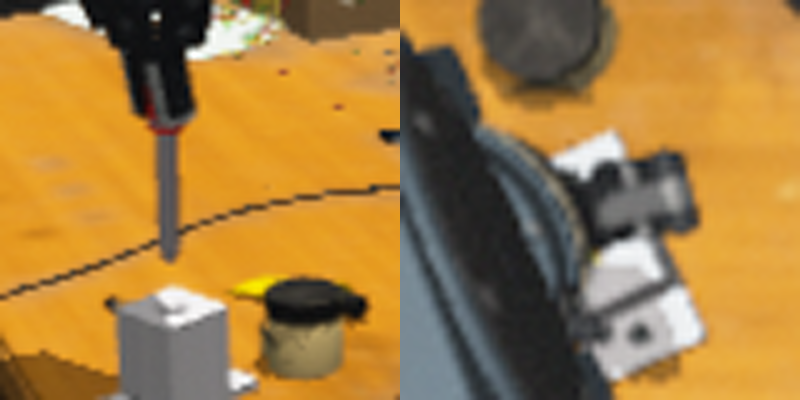

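The foot (crop (170,262), side px (273.6,192)) is within 1 mm of straight above the mouth, and the post looks vertical. I'll go down.

```bash
python3 - <<'E'
from h import *
print(delta([.535,.2378,.158],15,10),delta([.535,.2378,.1475],15,10))
E
```

```text
[ 3.4872  1.3451 26.782  -0.0268  0.0251  0.0814] [ 5.315   1.3525 37.1217 -0.0268  0.0251  0.0814]
```

arm_command([
  [0.5,0.5,6,0,0,0,0.1],
  [1.5,1,13,0,0,0,0.1],
  [2.5,1.3,20,0,0,0,0.1],
  [3,1.3,24,0,0,0,0.1],
  [3.5,1.3,26.8,0,0,0,0.1],
  [3.8,1.3,28.8,0,0,0,0.1],
  [4.2,1.3,30.8,0,0,0,0.1],
  [4.5,1.3,32.8,0,0,0,0.1],
  [4.5,1.3,32.8,0,0,0,0.1],
])

```text
clock: 9.65
ee_pos: [0.5096, 0.2307, 0.3043]
ee_rot: [[-0.951, -0.26, 0.168], [-0.256, 0.966, 0.044], [-0.174, -0.001, -0.985]]
wrist_force: [-0.1, -0.3, -2.4]
finger_gap: 0.0182
grip_force: 59.0
```

```bash
python3 - <<'E'
from h import *
show()
print(delta([.535,.2378,.1475],15,10),delta([.535,.2378,.1375],15,10))
E
```

```text
t 9.65 j [ 0.4328  0.279  -0.2171  0.9024 -0.0302  0.1672] grasp [0.5357 0.2376 0.1517] z [ 0.1683  0.0445 -0.9847] y [-0.2599  0.9656 -0.0008] F [-0.0624 -0.3422 -2.3507] M [-0.0822  0.1681 -0.0466] gap 0.018238954837590794 59.042043685913086
[ 1.2892  0.2735  3.9867 -0.035   0.0233  0.071 ] [ 3.0297  0.2816 13.834  -0.035   0.0233  0.071 ]
```

arm_command([
  [0.5,0.1,1.5,0,0,0,0.1],
  [1,0.2,3,0,0,0,0.1],
  [1.2,0.2,4.5,0,0,0,0.1],
  [1.6,0.2,6,0,0,0,0.1],
  [1.6,0.2,6,0,0,0,0.1],
])

```text
clock: 10.15
ee_pos: [0.509, 0.2308, 0.2981]
ee_rot: [[-0.951, -0.26, 0.168], [-0.256, 0.966, 0.045], [-0.174, -0.001, -0.985]]
wrist_force: [-0.3, 1.7, -3.4]
finger_gap: 0.018
grip_force: 58.9
```

```bash
python3 - <<'E'
from h import *
show()
E
```

```text
t 10.15 j [ 0.4334  0.2822 -0.2292  0.8871 -0.0301  0.1677] grasp [0.535  0.2378 0.1454] z [ 0.1681  0.0446 -0.9848] y [-0.26    0.9656 -0.0006] F [-0.3248  1.7379 -3.422 ] M [0.2723 0.4128 0.0191] gap 0.017984066942713945 58.93033146858215
```

arm_command([
  [0.3,0,1.6,0,0,0,0.1],
  [0.6,0,3.3,0,0,0,0.1],
  [0.9,0,5,0,0,0,0.1],
  [1.2,0,6.6,0,0,0,0.1],
  [1.5,0,8.3,0,0,0,0.1],
  [1.7,0,9.8,0,0,0,0.1],
  [1.7,0,9.8,0,0,0,0.1],
])

```text
clock: 10.85
ee_pos: [0.5092, 0.2309, 0.2887]
ee_rot: [[-0.951, -0.26, 0.169], [-0.256, 0.966, 0.045], [-0.175, -0.001, -0.985]]
wrist_force: [-1.9, 1.2, 1.1]
finger_gap: 0.0181
grip_force: 59.8
```

arm_command([
  [0.2,0,1,0,0,0,0.1],
  [0.5,0,3,0,0,0,0.1],
  [0.5,0,3,0,0,0,0.1],
])

```text
clock: 11.15
ee_pos: [0.5091, 0.2308, 0.2852]
ee_rot: [[-0.951, -0.26, 0.168], [-0.256, 0.966, 0.045], [-0.174, -0.001, -0.985]]
wrist_force: [-1.9, 1.1, -0.7]
finger_gap: 0.018
grip_force: 59.5
```

```bash
python3 - <<'E'
from h import *
show()
E
```

```text
t 11.15 j [ 0.4334  0.2916 -0.2509  0.8559 -0.0301  0.1677] grasp [0.5352 0.2378 0.1326] z [ 0.1683  0.0447 -0.9847] y [-0.26    0.9656 -0.0006] F [-1.9159  1.0873 -0.6878] M [0.3693 0.6715 0.1044] gap 0.017950313060704663 59.52964782714844
```

arm_command([
  [0.2,0,1,0,0,0,0.1],
  [0.35,0,2,0,0,0,0.1],
  [0.35,0,2,0,0,0,0.1],
])

```text
clock: 11.45
ee_pos: [0.5093, 0.2309, 0.2835]
ee_rot: [[-0.951, -0.26, 0.169], [-0.256, 0.966, 0.045], [-0.175, -0.001, -0.985]]
wrist_force: [-3.3, 1.0, 4.8]
finger_gap: 0.0181
grip_force: 60.0
```

arm_command([
  [0.2,0,1,0,0,0,0.1],
  [0.35,0,2,0,0,0,0.1],
  [0.35,0,2,0,0,0,0.1],
])

```text
clock: 11.75
ee_pos: [0.5092, 0.2309, 0.2814]
ee_rot: [[-0.951, -0.26, 0.169], [-0.256, 0.966, 0.045], [-0.175, -0.001, -0.985]]
wrist_force: [-2.2, 1.3, 3.9]
finger_gap: 0.0183
grip_force: 60.0
```

arm_command([
  [0.1,0,0.5,0,0,0,0.1],
  [0.2,0,1,0,0,0,0.1],
  [0.2,0,1,0,0,0,0.1],
  [0.2,0,1,0,0,0,0.1],
])

```text
clock: 12.15
ee_pos: [0.5093, 0.2309, 0.2805]
ee_rot: [[-0.951, -0.26, 0.169], [-0.256, 0.966, 0.045], [-0.175, -0.001, -0.985]]
wrist_force: [-2.6, 1.1, 5.4]
finger_gap: 0.0178
grip_force: 60.0
```

arm_command([
  [0.1,0,0.5,0,0,0,0.1],
  [0.2,0,1,0,0,0,0.1],
  [0.2,0,1,0,0,0,0.1],
  [0.2,0,1,0,0,0,0.1],
])

```text
clock: 12.55
ee_pos: [0.5092, 0.2309, 0.2795]
ee_rot: [[-0.951, -0.26, 0.169], [-0.256, 0.966, 0.045], [-0.175, -0.001, -0.985]]
wrist_force: [-2.9, 1.4, 5.3]
finger_gap: 0.0181
grip_force: 60.0
```

```bash
python3 - <<'E'
from h import *
show()
E
```

```text
t 12.55 j [ 0.4334  0.2959 -0.2604  0.8413 -0.0302  0.1677] grasp [0.5354 0.2379 0.1269] z [ 0.1689  0.0449 -0.9846] y [-0.26    0.9656 -0.0006] F [-2.9451  1.4292  5.3309] M [0.3084 0.7669 0.034 ] gap 0.018068512879237855 60.03988802433014
```

arm_command([
  [0.5,0.1,0.5,0,0,0,0.1],
  [0.7,0.1,1,0,0,0,0.1],
  [0.7,0.1,1,0,0,0,0.1],
  [0.7,0.1,1,0,0,0,0.1],
])

```text
clock: 12.95
ee_pos: [0.5088, 0.2308, 0.2784]
ee_rot: [[-0.951, -0.26, 0.169], [-0.256, 0.966, 0.045], [-0.175, -0.001, -0.985]]
wrist_force: [-2.5, 1.3, 5.9]
finger_gap: 0.018
grip_force: 60.0
```

arm_command([
  [0.1,0,0.5,0,0,0,0.1],
  [0.2,0,1,0,0,0,0.1],
  [0.2,0,1,0,0,0,0.1],
  [0.2,0,1,0,0,0,0.1],
])

```text
clock: 13.35
ee_pos: [0.5087, 0.2308, 0.2773]
ee_rot: [[-0.951, -0.26, 0.169], [-0.256, 0.966, 0.045], [-0.175, -0.001, -0.985]]
wrist_force: [-1.6, 1.7, 4.3]
finger_gap: 0.0182
grip_force: 60.0
```

arm_command([
  [0.1,0,0.5,0,0,0,0.1],
  [0.2,0,1,0,0,0,0.1],
  [0.2,0,1,0,0,0,0.1],
  [0.2,0,1,0,0,0,0.1],
])

```text
clock: 13.75
ee_pos: [0.5088, 0.2308, 0.2766]
ee_rot: [[-0.951, -0.26, 0.17], [-0.256, 0.966, 0.045], [-0.175, -0.001, -0.984]]
wrist_force: [-2.6, 0.5, 8.1]
finger_gap: 0.0182
grip_force: 60.1
```

arm_command([
  [0.1,0,0.5,0,0,0,0.1],
  [0.2,0,1,0,0,0,0.1],
  [0.2,0,1,0,0,0,0.1],
  [0.2,0,1,0,0,0,0.1],
])

```text
clock: 14.15
ee_pos: [0.5088, 0.2308, 0.2755]
ee_rot: [[-0.951, -0.26, 0.169], [-0.256, 0.966, 0.045], [-0.175, -0.001, -0.985]]
wrist_force: [-2.5, 1.2, 6.9]
finger_gap: 0.018
grip_force: 60.1
```

arm_command([
  [0.1,0,0.5,0,0,0,0.1],
  [0.2,0,1,0,0,0,0.1],
  [0.2,0,1,0,0,0,0.1],
  [0.2,0,1,0,0,0,0.1],
])

```text
clock: 14.55
ee_pos: [0.5087, 0.2308, 0.2744]
ee_rot: [[-0.951, -0.26, 0.169], [-0.256, 0.966, 0.045], [-0.175, -0.001, -0.985]]
wrist_force: [-2.5, 0.3, 6.8]
finger_gap: 0.0182
grip_force: 60.1
```

```bash
python3 - <<'E'
from h import *
for i in range(6):
    st=show() if i==0 else manip.state(); print(st["clock"],st["wrist_force"],st["ee_pos"][2]); c=read_camera("side")
np.savez("now.npz",**c)
a=c["image"][140:220,240:320];hsv=cv2.cvtColor(a,cv2.COLOR_RGB2HSV).astype(int)
r=((hsv[...,0]<6)|(hsv[...,0]>172))&(hsv[...,1]>150);v,u=np.nonzero(r);print("red px",r.sum(),u.mean()+240,v.min()+140,v.max()+140)
for k in(.013,.0235,.033): print(k,proj(c,[.535,.238,k+.075])) # underside of head, if foot at k
cv2.imwrite("pics/deep.png",cv2.resize(a,(480,480),interpolation=2)[:,:,::-1])
E
```

```text
t 14.55 j [ 0.4337  0.2989 -0.2701  0.8283 -0.0304  0.168 ] grasp [0.535  0.2378 0.1218] z [ 0.1693  0.0449 -0.9845] y [-0.2599  0.9656 -0.0007] F [-2.5012  0.2709  6.7565] M [0.1908 0.4856 0.0977] gap 0.0181577056620177 60.084094405174255
14.55 [-2.5012  0.2709  6.7565] 0.2744136054971952
14.6 [-1.8322  0.8743  6.0131] 0.27439648368249897
14.65 [-1.8096  0.9844  7.8055] 0.27439737762777644
14.7 [-2.0227  1.3031  6.0129] 0.2744101775001617
14.75 [-2.1839  0.3346  6.6253] 0.2743934968964658
14.8 [-2.8639  1.4678  6.3237] 0.2744082146377927
red px 14 272.64285714285717 140 188
0.013 [273.9153 191.0583]
0.0235 [273.7211 187.4242]
0.033 [273.5441 184.1117]
```

View pics/deep.png

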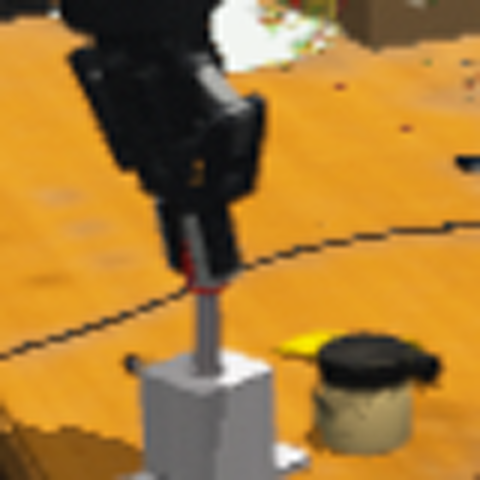

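The post stands in the bore at the expected depth (head underside near crop (205,292)), and nothing has slipped. The force is steady drag, so no pad yet. I'll keep feeling downward.

arm_command([
  [0.1,0,0.5,0,0,0,0.1],
  [0.2,0,1,0,0,0,0.1],
  [0.2,0,1,0,0,0,0.1],
  [0.2,0,1,0,0,0,0.1],
])

```text
clock: 15.25
ee_pos: [0.5087, 0.2308, 0.2733]
ee_rot: [[-0.951, -0.26, 0.169], [-0.256, 0.966, 0.045], [-0.175, -0.001, -0.985]]
wrist_force: [-1.5, 0.2, 6.0]
finger_gap: 0.018
grip_force: 60.1
```

arm_command([
  [0.1,0,0.5,0,0,0,0.1],
  [0.2,0,1,0,0,0,0.1],
  [0.2,0,1,0,0,0,0.1],
  [0.2,0,1,0,0,0,0.1],
])

```text
clock: 15.65
ee_pos: [0.5086, 0.2308, 0.2723]
ee_rot: [[-0.951, -0.26, 0.169], [-0.256, 0.966, 0.045], [-0.175, -0.001, -0.985]]
wrist_force: [-2.6, 1.6, 5.9]
finger_gap: 0.0183
grip_force: 60.1
```

arm_command([
  [0.1,0,0.5,0,0,0,0.1],
  [0.2,0,1,0,0,0,0.1],
  [0.2,0,1,0,0,0,0.1],
  [0.2,0,1,0,0,0,0.1],
])

```text
clock: 16.05
ee_pos: [0.5085, 0.2308, 0.2712]
ee_rot: [[-0.951, -0.26, 0.169], [-0.256, 0.966, 0.045], [-0.175, -0.001, -0.985]]
wrist_force: [-2.1, 0.9, 5.9]
finger_gap: 0.0183
grip_force: 60.1
```

arm_command([
  [0.1,0,0.5,0,0,0,0.1],
  [0.2,0,1,0,0,0,0.1],
  [0.2,0,1,0,0,0,0.1],
  [0.2,0,1,0,0,0,0.1],
])

```text
clock: 16.45
ee_pos: [0.5086, 0.2308, 0.2704]
ee_rot: [[-0.951, -0.26, 0.169], [-0.256, 0.966, 0.045], [-0.175, -0.001, -0.985]]
wrist_force: [-2.7, 1.0, 8.7]
finger_gap: 0.0183
grip_force: 60.2
```

arm_command([
  [0.1,0,0.5,0,0,0,0.1],
  [0.2,0,1,0,0,0,0.1],
  [0.2,0,1,0,0,0,0.1],
  [0.2,0,1,0,0,0,0.1],
])

```text
clock: 16.85
ee_pos: [0.5087, 0.2308, 0.2698]
ee_rot: [[-0.951, -0.26, 0.17], [-0.256, 0.966, 0.045], [-0.176, -0.001, -0.984]]
wrist_force: [-3.5, 0.7, 11.6]
finger_gap: 0.018
grip_force: 60.7
```

arm_command([
  [0.1,0,0.5,0,0,0,0.1],
  [0.2,0,1,0,0,0,0.1],
  [0.2,0,1,0,0,0,0.1],
  [0.2,0,1,0,0,0,0.1],
])

```text
clock: 17.25
ee_pos: [0.5087, 0.2309, 0.2688]
ee_rot: [[-0.951, -0.26, 0.17], [-0.256, 0.966, 0.045], [-0.176, -0.001, -0.984]]
wrist_force: [-4.4, 0.8, 13.6]
finger_gap: 0.0181
grip_force: 60.8
```

The pad is found: contact was at TCP z ≈ 0.2712, and it is now pressed in about 2.5 mm. I'll add a touch, then release.

arm_command([
  [0.1,0,0.4,0,0,0,0.1],
  [0.1,0,0.7,0,0,0,0.1],
  [0.1,0,0.7,0,0,0,0.1],
  [0.1,0,0.7,0,0,0,0.1],
])

```text
clock: 17.65
ee_pos: [0.5089, 0.2309, 0.2685]
ee_rot: [[-0.95, -0.26, 0.171], [-0.256, 0.966, 0.046], [-0.177, -0.0, -0.984]]
wrist_force: [-5.1, -0.3, 17.5]
finger_gap: 0.0178
grip_force: 61.5
```

arm_command([
  [0,0,0,0,0,0,0.6],
  [0,0,0,0,0,0,0.6],
  [0,0,0,0,0,0,0.6],
  [0,0,0,0,0,0,0.6],
  [0,0,0,0,0,0,0.6],
  [0,0,0,0,0,0,0.6],
])

```text
clock: 18.25
ee_pos: [0.5084, 0.2307, 0.2671]
ee_rot: [[-0.951, -0.26, 0.168], [-0.256, 0.966, 0.044], [-0.174, -0.001, -0.985]]
wrist_force: [0.2, -0.1, -0.5]
finger_gap: 0.0512
grip_force: 0.0
```

```bash
python3 - <<'E'
from h import *
st=show();print(st["ee_rot"].T@[0,0,70])
E
```

```text
t 18.25 j [ 0.4337  0.3048 -0.2818  0.8119 -0.0304  0.1681] grasp [0.5345 0.2376 0.1145] z [ 0.1683  0.0445 -0.9847] y [-0.2599  0.9656 -0.0008] F [ 0.1821 -0.0739 -0.5375] M [-0.1213  0.1834  0.0337] gap 0.05121220363146432 0.0
[-12.188   -0.0579 -68.9308]
```

arm_command([
  [-1.2,0,-7,0,0,0,0.6],
  [-3.5,0,-20,0,0,0,0.6],
  [-6.2,0,-35,0,0,0,0.6],
  [-9,0,-51,0,0,0,0.6],
  [-11,0,-63,0,0,0,0.6],
  [-12.2,0,-69,0,0,0,0.6],
  [15,8,-74,0,0,0,0.6],
  [50,18,-80,0,0,0,0.6],
  [85,27,-86,0,0,0,0.6],
  [105,32,-90,0,0,0,0.6],
  [105,32,-90,0,0,0,0.6],
])

```text
clock: 19.35
ee_pos: [0.383, 0.2305, 0.3376]
ee_rot: [[-0.951, -0.261, 0.168], [-0.257, 0.965, 0.045], [-0.174, -0.001, -0.985]]
wrist_force: [0.9, 0.0, -0.2]
finger_gap: 0.051
grip_force: 0.0
```

```bash
python3 - <<'E'
from h import *
st=show();o=[]
for n,b in(("side",(240,140,390,340)),("top",(180,205,300,285))):
    c=read_camera(n);np.savez(f"fin_{n}.npz",**c);o.append(cv2.resize(c["image"][b[1]:b[3],b[0]:b[2]],(450 if n=="side" else 350,600),interpolation=2))
    hsv=cv2.cvtColor(c["image"],cv2.COLOR_RGB2HSV).astype(int)
    r=((hsv[...,0]<6)|(hsv[...,0]>172))&(hsv[...,1]>150);q=np.zeros_like(r);q[150:260 if n=="top" else 200,190:300]=1;r&=q;v,u=np.nonzero(r);print(n,r.sum(),u.mean(),v.mean(),v.min(),v.max(),np.median(cloud(c)[r],0))
    for zf in(.0165,.019,.022):print(zf,"head mid",proj(c,[.535,.238,zf+.091]),"tip",proj(c,[.535,.238,zf+.116]))
cv2.imwrite("pics/fin.png",np.hstack(o)[:,:,::-1])
E
```

```text
t 19.35 j [ 0.5581  0.0372 -0.4195  0.9471 -0.051   0.2894] grasp [0.409  0.2374 0.1849] z [ 0.1678  0.0447 -0.9848] y [-0.2613  0.9653 -0.0008] F [ 0.8713  0.0267 -0.1838] M [-0.0697  0.1096 -0.0132] gap 0.05100903361431421 0.0
side 64 273.578125 183.578125 178 190 [0.5337 0.2318 0.1109]
0.0165 head mid [273.5534 184.2866] tip [273.0818 175.4605]
0.019 head mid [273.5067 183.4114] tip [273.0341 174.5688]
0.022 head mid [273.4504 182.3589] tip [272.9768 173.4966]
top 26 203.15384615384616 249.07692307692307 245 252 [0.5345 0.2347 0.1248]
0.0165 head mid [203.008 250.319] tip [200.9799 249.4116]
0.019 head mid [202.809  250.2299] tip [200.7724 249.3188]
0.022 head mid [202.5691 250.1226] tip [200.5221 249.2068]
```

View pics/fin.png

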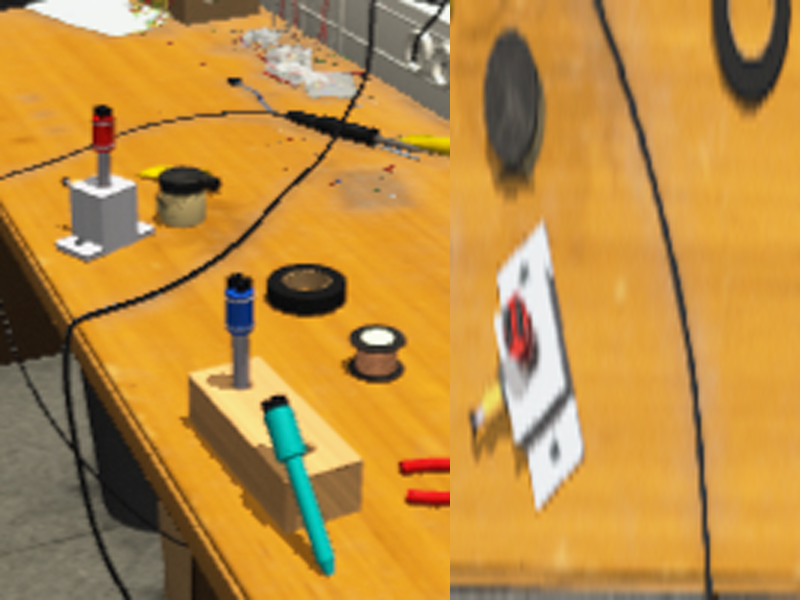

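```bash
python3 - <<'E'
from h import *
def cen(c,box,blue=False):
    a,b,e,f=box;I=c["image"].astype(np.float32)[b:f,a:e]
    w=(I[...,0]-np.maximum(I[...,1],I[...,2])) if not blue else (I[...,2]-np.maximum(I[...,0],I[...,1]))
    w=np.where(w>25,w,0);v,u=np.mgrid[b:f,a:e];return (u*w).sum()/w.sum(),(v*w).sum()/w.sum()
S0=dict(np.load("side0.npz"));F=dict(np.load("fin_side.npz"))
def rng(c,p): return -(np.linalg.inv(c["cam_to_world"])@np.append(p,1))[2]
p0=[.535,-.203,.101];m0=cen(S0,(330,245,352,280));d0=np.array(m0)-proj(S0,p0);print("rack",m0,d0,rng(S0,p0))
m1=cen(F,(264,172,284,196));p1=[.535,.238,.107]
print("holder",m1,rng(F,p1))
k=d0*rng(S0,p0)/rng(F,p1)
for zf in np.arange(.014,.025,.001): print(round(zf,4),proj(F,[.535,.238,zf+.091])+k)
E
```

```text
rack (np.float64(341.1736782755779), np.float64(259.6002298651169)) [-0.1149 -2.3641] 0.8366145409091826
holder (np.float64(273.6087752991579), np.float64(183.21970749002807)) 1.1981882838205609
0.014 [273.5199 183.5096]
0.015 [273.5012 183.1603]
0.016 [273.4825 182.8108]
0.017 [273.4638 182.461 ]
0.018 [273.4451 182.111 ]
0.019 [273.4264 181.7607]
0.02 [273.4077 181.4102]
0.021 [273.3889 181.0593]
0.022 [273.3702 180.7083]
0.023 [273.3514 180.3569]
0.024 [273.3326 180.0053]
```

The picture shows the red post upright in the holder (crop (103,130)), and blue, rack, jar and roll in place. The estimated foot height, about 15 mm, lies below the felt contact height of about 19 mm, so the pad is still pressed in.

```bash
python3 -c "
from rig import manip; print(manip.hand_in())"
```

```text
the job is handed in; nothing more can be done
None
```

I handed the job in with the red post upright in the holder, held by the plunger, and the pad pressed in about 3 mm by feel; a camera check (good to only 1–2 mm) suggests it stayed down on release. The blue post is undisturbed, but the turquoise look-alike toppled against the rack during my approach, with no contact force measured and the gripper well above it, and I left it there.

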